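# Grease the drive socket and mesh the splined key

### The arm

A 6-joint arm with a two-finger parallel gripper is mounted at the origin on the work surface; the furniture and walls round the work are solid. World frame = base frame: x ahead of the robot, y to its left, z up, the work surface at z = 0. Lengths are in m, angles in rad, forces in N, time in s.
With the tool pointing down it reaches from about 0.4 to 0.825 m from the base axis. Payload 7 kg.
Tool frame: the origin (TCP) lies at the very end of the fingers, on their centre line; the grasp point (between the pads) lies 19 mm behind it (tcp_to_grasp is the distance from the TCP to the grasp point, in m); z points along the fingers, y is the line along which they close (so a half turn about z gives the same grasp; the last joint's range is limited). The gripper opens to 85 mm and grips with 20 to 120 N. Pads are 22 mm wide; open, the fingers measure 114 mm over their backs; the gripper's body (76 mm by 85 mm) begins 54 mm behind the grasp point. The pads swing forward as they close: fully open they stand 13 mm farther back than shut.
Start: joints at [-1.03, 0.359, 0.012, 0, -1.224, -0.288], TCP at [0.169, -0.654, 0.231] pointing down, gripper open.
Joint ranges: [-3.07, 3.07], [-1.43, 2.12], [-1.02, 1.25], [-3.03, 1.67], [-3.05, -0], [-3.03, 3.03]. Speed limits (rad/s): [2.39, 2.39, 3.01, 3.14, 3.14, 3.14].

### API

Orientations are given as a 3x3 rotation matrix whose columns are the frame's x, y, z axes.
In Python, from workcell import * gives the robot as it stands.
- The arm moves only by the tool send_rows, never from a script. Its argument "increments" is a list that holds one entry, the list of rows, each a list of 6 numbers: the shift along the world's x, y, z in units of 150 mm (1.0 is 150 mm), then the turn, a rotation vector about the world's x, y, z in units of 180 degrees (1.0 is 180 degrees). A call has 1 to 12 rows; each row is the pose to reach, as a shift and turn from the pose commanded when the call began, turning the shorter way round; what a row does not reach only later rows make up. A row lasts 1/12 s, in which the tool goes at most 41.7 mm and 7.16 degrees, less where a joint would pass 70% of its speed; a pose out of reach is approached as far as the arm can. A call with a number of a shift or a turn outside -1 to 1 is refused whole. A call with a gripper value outside its range is refused whole. "fingers" is the closure, from 0 (fully open) to 1 (shut), set as the call begins (left out, the last holds). The fingers move at their own pace and stop on an object; "newtons" is the grip in N (left out, the last holds). Time passes only in rows, so rows that repeat a pose let the fingers close. It gives the time, the measured TCP pose, the force, the opening and the grip force at its end, in the units of the state.
- read_state(): the state, without advancing time (a new reading comes with each control period).
- snapshot(name): name is "scene" or "top"; returns the picture (400x640x3 uint8, blue, green, red); there is no depth.
- camera_model(name): a dict with "camera_matrix" (3x3 intrinsics, pixels), "R" (3x3) and "t" (3): a world point X has camera coordinates R X + t. Camera axes: x right, y down, z forward; pixel columns grow to the right and rows downward; lengths in m; the calibration is good to about 2 mm. A picture is of the moment at which its call begins. camera_model takes no time and is no camera call.
- sign_off(): hands the job in; it is judged then, once.
Trained networks look in the newest picture that a camera, given by its name, has taken for a name from the list of things; names that differ only in an ending like _2 or _b are one class to them, and where a whole thing is asked for, a point or a joint stands for the part that bears it (a point fixed in the world has none). Each returns a list of dicts, best first, with "score" (0 to 1); they miss things now and then, are a little off and sometimes report something else, mostly with a low value. They report only what shows in the picture. A call takes as long as a camera call. They do not tell look-alikes from the thing itself.
- trace(camera, label): "mask" (400x640 bool, what is visible of it) and "at" ([column, row] as shares, 0 to 1, of the picture: columns of its width, rows of its height, amid what is visible of it).
- landmark_of(camera, label): "at" ([column, row] as shares, 0 to 1, of the picture: columns of its width, rows of its height: a listed point, or the origin of a listed thing).
The state is a dict: "clock": time; "joints": joint angles; "joint_vel": joint speeds; "joint_torque": joint torques, N m; "tcp_pos": TCP position; "eef_rot": TCP orientation; "contact_force": force on the tool from outside, world axes, zero at the start; "moment": the same for the moment, N m; "opening": opening from 0.0 (shut) to 1.0 (fully open); "grip_force": force on a finger pad.
Only numpy, scipy, OpenCV 4.12 (cv2) and the standard library are available. Lean on these libraries where they do the work, as an engineer would, in place of code of your own. Each camera call takes 0.05 s, during which the arm holds its last target. There are 200 camera calls.

### The job

Grease the drive unit's socket first: press the sprung greaser lever all the way down and let it come all the way back up, at least three times. Then lift the splined key out of its black rest, turn it until its four splines mesh with the cross-shaped socket, and push it fully home, flange flush on the socket, against the ejector spring. Finish while still holding the key pressed home with the gripper (the spring would push it back out), and leave the other things on the desk undisturbed.

Things in the scene. Friction and masses are not known exactly. Their poses are not given: they have to be found in the camera images.
- drive_unit: Fixed grey unit. Origin on the desk under the socket axis, z up. Base plate 90 (x) x 180 (y) x 12 mm, y -55 to +125. About the origin a round pot (radius 40, 64 mm high) holding the square steel socket block; at y +85 the greaser barrel (radius 20), its clevis 112 mm high; the lever points to +y. Place varies, yaw up to 15 degrees.
- socket_mouth (a point): Centre of the socket's mouth, on top of the square 45 mm steel block, 72 mm above the desk; z up the axis. The opening is a plus-shaped cross: two slots 10.5 mm wide, 30 mm end to end, along this point's x and y, 50 mm deep. The block starts indexed up to 0.75 rad about z from the unit; it sits stiffly (2 N m) and need not be turned.
- ejector (a joint): Sprung ejector pin (13 mm across) at the bottom of the socket, m pressed down: 0 = out, its top 35 mm below the mouth; about 0.010 with the key fully home; stop at 0.014. Pushes up with 4 N at 0 and 8 N at 0.010, more than the key's weight, so a key let go rises.
- pump_lever (a joint): Sprung greaser lever, rad: 0 = up at rest (24 degrees above level), 0.75 = bottom stop (19 degrees below level); grows as it is pressed down. Takes 2 N at the bar at the top, 8 N at the bottom; springs back up by itself in a fraction of a second. A full stroke: past 0.62, then back below 0.10.
- lever_bar (a point): Centre of the black rubber cross bar at the end of the greaser lever (60 mm long along the drive unit's x, 16 mm thick), moves with the lever; 145 mm above the desk at rest, 65 mm at the bottom. Press down on it from above.
- lever_hinge (a point): Hinge point of the lever between the clevis cheeks, 100 mm above the desk; axis along the drive unit's x. The bar's centre is 110 mm from it, on the unit's +y side.
- key_rest: Fixed black round rest, 62 mm high, radius 34 mm at the foot and 27 mm at the top, with a plain round hole of 33 mm diameter in which the key hangs by its flange. Origin: centre of its underside.
- spline_key: Loose upright key, 0.12 kg. Origin: centre of its flange's underside (flange radius 21, 5 thick). Below, a plus-shaped stem: 4 splines along x and y, 27 across, 8 thick, 45 long, rounded nose. Above, a flat black bar grip 50 along x, 16 along y, z 18 to 48 mm. Starts hanging in the rest, origin 62 mm up; fully home the origin is at the socket mouth. Fits every quarter turn, 5 degrees play.
- spacer_block: Bystander: aluminium block 25x40x40 mm, origin centre of underside; leave alone.
- tape_electrical: Bystander: roll of black tape, 53 mm across, 19 mm high, origin centre of underside; leave alone.
- screwdriver_blue: Bystander: blue-handled screwdriver lying, 136 mm long, origin at centre of underside; leave alone.
Not all that is in view belongs to the job. Of the things shaped like the key_rest, the black one is meant.

How it is judged:
On the way, in this order (a step that is already met when the one before it is completed fails the run):
1. lever pressed to the bottom of its first stroke (value of joint pump_lever above 0.62 rad), for 0.05 s.
2. lever back at the top after its first stroke (value of joint pump_lever below 0.1 rad), for 0.05 s.
3. lever pressed to the bottom of its second stroke (value of joint pump_lever above 0.62 rad), for 0.05 s.
4. lever back at the top after its second stroke (value of joint pump_lever below 0.1 rad), for 0.05 s.
5. lever pressed to the bottom of its third stroke (value of joint pump_lever above 0.62 rad), for 0.05 s.
6. lever back at the top after its third stroke (value of joint pump_lever below 0.1 rad), for 0.05 s.
7. key lifted clear out of its rest (z of spline_key in the frame of key_rest above 0.115 m), for 0.05 s.
At the end, for the whole second after the job is handed in: Key meshed and home: flange within 2.5 mm of the mouth, 4 mm of the axis, 0.08 rad of upright, splines within 0.15 rad of the slots, ejector down over 7 mm; fingers on the key with over 2 N, key on the unit with over 5 N, under 20 mm/s; lever below 0.10 rad (z of spline_key in the frame of socket_mouth between -0.004 and 0.0025 m and horizontal distance between spline_key and socket_mouth below 0.004 m and angle between spline_key's own z axis and vertical below 0.08 rad and (angle between the x axis of spline_key and the x axis of socket_mouth, either way round below 0.15 rad or angle between the x axis of spline_key and the y axis of socket_mouth, either way round below 0.15 rad) and value of joint ejector above 0.007 m and contact force between the fingers and spline_key above 2 N and contact force between spline_key and drive_unit above 5 N and linear speed of spline_key below 0.02 m/s and value of joint pump_lever below 0.1 rad); the arm keeps its last pose, push and grip.
It fails at once if the spacer block is pushed about (more than 30 mm) (distance of spacer_block from where it was at the start of the episode above 0.03 m).
It fails at once if the tape electrical is pushed about (more than 30 mm) (distance of tape_electrical from where it was at the start of the episode above 0.03 m).
It fails at once if the screwdriver blue is pushed about (more than 30 mm) (distance of screwdriver_blue from where it was at the start of the episode above 0.03 m).
It also fails if it takes over 66 s, if anything falls off the work surface, if the arm or the gripper's body presses on something with over 40 N, if the wrist force passes 120 N, or if a joint passes its speed limit or range.

## Working session

There is one attempt and no reset: what is moved stays moved. The work goes in short steps, Python scripts to look and compute and a tool call to move; the robot and the scene stay as the last step left them, time stands still between calls to the robot, and variables do not carry over. Pictures are saved under pics/ and viewed, at most 10 in all, crops included, and the job is handed in when it is done.

Besides the shell and the picture viewer there is one more tool, called after "Emit:" as a command line: name --argument value ..., lists and objects as JSON in quotes. send_rows: Moves the arm, as the interface text tells. Its arguments: {"type":"object","properties":{"increments":{"type":"array","items":{"type":"array","items":{"type":"array","items":{"type":"number"}}}},"fingers":{"type":"number"},"newtons":{"type":"number"}},"required":["increments"]}

```bash
mkdir -p pics; ls
cat > h.py <<'E'
from workcell import *
import numpy as np, cv2
def ray(cam,at):
    m=camera_model(cam);K=np.array(m["camera_matrix"]);R=np.array(m["R"]);t=np.array(m["t"])
    d=R.T@np.linalg.inv(K)@np.array([at[0]*640,at[1]*400,1]);return -R.T@t,d/np.linalg.norm(d)
def tri(a,b):
    A=np.zeros((3,3));v=np.zeros(3);L=[]
    for c,d in(a,b):
        P=np.eye(3)-np.outer(d,d);A+=P;v+=P@c
    X=np.linalg.solve(A,v)
    return X,[np.linalg.norm((np.eye(3)-np.outer(d,d))@(X-c)) for c,d in(a,b)]
def atz(r,z): c,d=r;return c+d*(z-c[2])/d[2]
def proj(cam,X):
    m=camera_model(cam);p=np.array(m["camera_matrix"])@(np.array(m["R"])@np.array(X)+np.array(m["t"]));return p[:2]/p[2]
E
python3 - <<'E'
from h import *
for c in("scene","top"):
    cv2.imwrite(f"pics/{c}0.png",snapshot(c))
for n in["drive_unit","socket_mouth","lever_bar","lever_hinge","key_rest","spline_key","spacer_block","tape_electrical","screwdriver_blue"]:
    r={c:landmark_of(c,n) for c in("scene","top")}
    for c in r: print(n,c,[(np.round(np.array(q["at"])*[640,400],1).tolist(),round(q["score"],2)) for q in r[c][:3]])
    if r["scene"] and r["top"]:
        X,e=tri(ray("scene",r["scene"][0]["at"]),ray("top",r["top"][0]["at"]));print("   ",X.round(4),np.round(e,4))
for c in("scene","top"): print(c,ray(c,(.5,.5)))
print(read_state()["clock"],read_state()["eef_rot"])
E
```

```text
pics
drive_unit scene [([331.9, 211.6], 0.97)]
drive_unit top [([363.1, 196.6], 0.58)]
    [ 0.5272 -0.2105  0.0153] [0.0005 0.0005]
socket_mouth scene [([332.7, 199.6], 0.38)]
socket_mouth top [([362.3, 190.2], 0.55)]
    [ 0.5323 -0.2093  0.072 ] [0.0052 0.0052]
lever_bar scene [([274.7, 203.1], 0.69)]
lever_bar top [([288.6, 181.4], 0.75)]
    [ 0.5547 -0.0216  0.1462] [0.0079 0.0079]
lever_hinge scene [([309.2, 203.2], 0.61), ([246.1, 265.6], 0.56)]
lever_hinge top [([331.6, 188.1], 0.87)]
    [ 0.5395 -0.1279  0.0967] [0.0007 0.0007]
key_rest scene [([248.0, 265.2], 0.87), ([254.7, 292.4], 0.86), ([217.1, 281.4], 0.83)]
key_rest top [([222.2, 243.9], 0.9), ([275.0, 236.0], 0.76), ([241.8, 206.0], 0.51)]
    [0.4135 0.1442 0.1198] [0.0098 0.0098]
spline_key scene [([246.7, 251.1], 0.71), ([279.1, 202.6], 0.57)]
spline_key top [([231.3, 201.4], 0.83), ([423.6, 184.7], 0.51)]
    [0.5135 0.1241 0.0616] [0.006 0.006]
spacer_block scene []
spacer_block top [([423.7, 184.5], 0.7)]
tape_electrical scene []
tape_electrical top [([424.5, 220.7], 0.59)]
screwdriver_blue scene []
screwdriver_blue top [([452.8, 199.1], 0.58)]
scene (array([-0.20659714,  0.3290211 ,  1.02470089]), array([ 0.57491634, -0.38401139, -0.72250014]))
top (array([ 0.38472479, -0.13031678,  1.07589099]), array([ 0.12722524,  0.03141864, -0.99137612]))
1.0 [[-9.68204094e-01 -2.50161612e-01  8.32844207e-06]
 [-2.50161613e-01  9.68204093e-01 -3.80296413e-05]
 [ 1.44992469e-06 -3.89039109e-05 -9.99999999e-01]]
```

Run:
```python
import cv2
a=cv2.imread("pics/top0.png");cv2.imwrite("pics/t1.png",cv2.resize(a[140:290,180:500],None,fx=2.5,fy=2.5,interpolation=cv2.INTER_CUBIC))
a=cv2.imread("pics/scene0.png");cv2.imwrite("pics/s1.png",cv2.resize(a[160:320,190:400],None,fx=3.6,fy=3.6,interpolation=cv2.INTER_CUBIC))
```

```text
(no output)
```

View pics/t1.png

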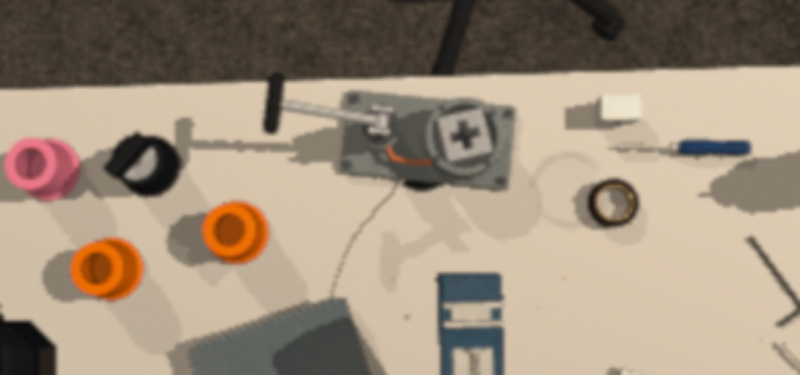

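View pics/s1.png

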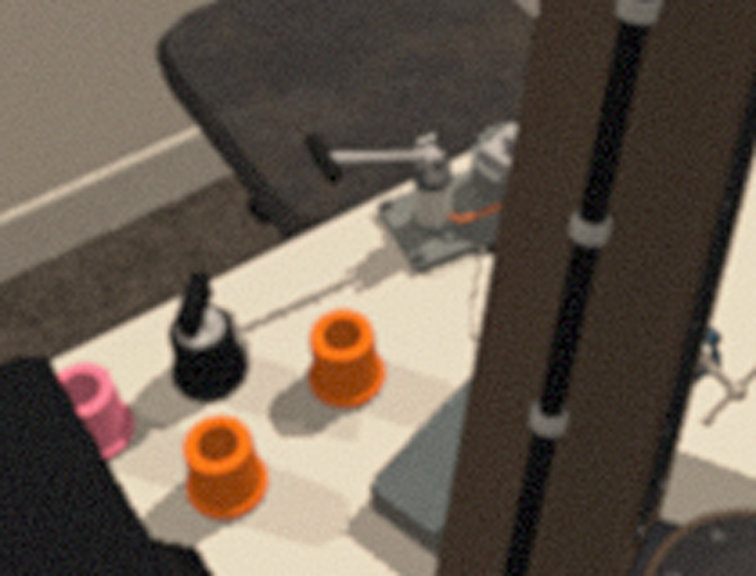

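Top crop: the black rest holding the key is at full-picture (238,206). The two orange ones (222,244) and (275,236) and the pink one (198,206) are look-alikes of the wrong colour and are empty. The drive unit has its cross socket at about (366,194) and the lever bar at (289,181). In the scene view the socket is hidden behind a brown column, while the black rest with the key shows at (247,258).

```bash
cat > m.py <<'E'
from h import *
A=lambda q:(np.round(np.array(q["at"])*[640,400],1).tolist(),round(q["score"],2))
for n,z in[("drive_unit",0),("socket_mouth",.072),("lever_hinge",.1),("lever_bar",.145),("key_rest",0),("spline_key",.062),("spacer_block",0),("tape_electrical",0),("screwdriver_blue",0)]:
    for q in landmark_of("top",n)[:4]: print(n,A(q),atz(ray("top",q["at"]),z).round(4))
X,e=tri(ray("scene",(248/640,265.2/400)),ray("top",(241.8/640,206/400)));print("rest",X,e)
X,e=tri(ray("scene",(246.7/640,251.1/400)),ray("top",(231.3/640,201.4/400)));print("key",X,e)
a=snapshot("top");s=snapshot("scene")
c=a[165:245,190:260];d=a[165:225,335:405]
o=np.zeros((600,800,3),np.uint8)
k=cv2.resize(a[175:225,195:265],(392,280),interpolation=cv2.INTER_CUBIC);o[:280,:392]=k
k=cv2.resize(a[165:215,335:405],(392,280),interpolation=cv2.INTER_CUBIC);o[:280,400:792]=k
k=cv2.resize(s[225:285,210:290],(400,300),interpolation=cv2.INTER_CUBIC);o[290:590,:400]=k
k=cv2.resize(s,(400,250));o[290:540,400:]=k
cv2.imwrite("pics/c2.png",o)
E
python3 m.py
```

```text
drive_unit ([363.1, 196.6], 0.58) [ 0.5289 -0.2121  0.    ]
socket_mouth ([362.3, 190.2], 0.55) [ 0.5355 -0.2052  0.072 ]
lever_hinge ([331.6, 188.1], 0.87) [ 0.5385 -0.1284  0.1   ]
lever_bar ([288.6, 181.4], 0.75) [ 0.5502 -0.0279  0.145 ]
key_rest ([222.2, 243.9], 0.9) [0.4108 0.1692 0.    ]
key_rest ([275.0, 236.0], 0.76) [0.4288 0.0265 0.    ]
key_rest ([241.8, 206.0], 0.51) [0.512  0.1161 0.    ]
spline_key ([231.3, 201.4], 0.83) [0.5172 0.129  0.062 ]
spline_key ([423.6, 184.7], 0.51) [ 0.5469 -0.3606  0.062 ]
spacer_block ([423.7, 184.5], 0.7) [ 0.5574 -0.3748  0.    ]
tape_electrical ([424.5, 220.7], 0.59) [ 0.4602 -0.3722  0.    ]
screwdriver_blue ([452.8, 199.1], 0.58) [ 0.5159 -0.4496  0.    ]
rest [ 0.51570269  0.12249229 -0.01993617] [np.float64(0.002217533192045458), np.float64(0.002217533192045503)]
key [0.51355977 0.1241053  0.06167117] [np.float64(0.005929279695207474), np.float64(0.005929279695207591)]
```

View pics/c2.png

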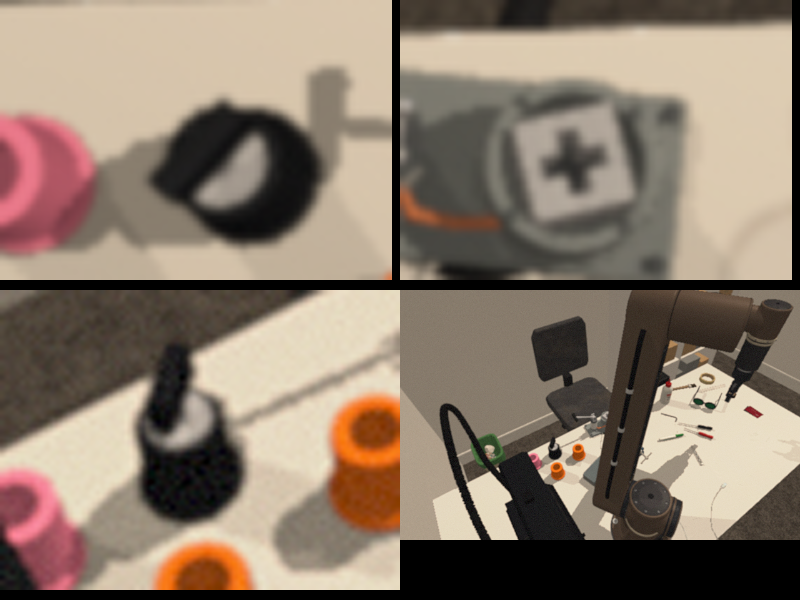

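View pics/top0.png

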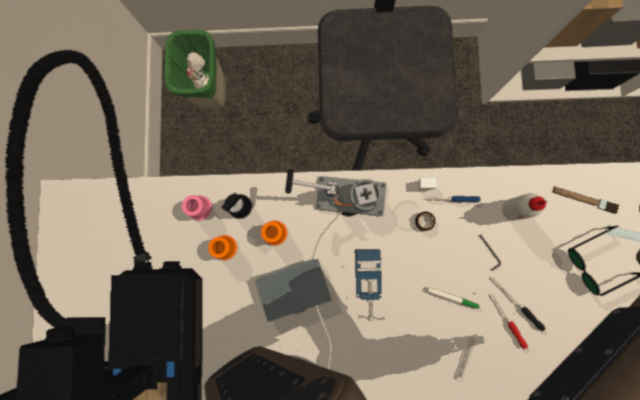

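c2 shows the key bar lying diagonally over the light flange, chord from about (230,213) to (242,198), and a light socket block with its cross centred at about (366.3,194.1), edges tilted about 16°. The brown column is the robot's own arm. The black rest holding the key, (238,206), is the one meant. I'll move towards the lever now and refine the fits on the way.

Emit:
send_rows --increments '[[[0.6,1,0,0,0,0],[0.6,1,0,0,0,0],[0.6,1,0,0,0,0],[0.6,1,0,0,0,0],[0.6,1,0,0,0,0],[0.6,1,0,0,0,0]]]' --fingers 1

```text
clock: 2.05
tcp_pos: [0.2603, -0.5015, 0.2322]
eef_rot: [[-0.967, -0.253, 0.001], [-0.253, 0.967, -0.001], [-0.001, -0.001, -1.0]]
contact_force: [0.6, -0.6, -1.2]
opening: 0.141
grip_force: 0.0
```

```bash
cat > fit.py <<'E'
from h import *
from scipy.optimize import minimize
S=4
def hullpoly(cam,P):
    p=np.array([proj(cam,x) for x in P],np.float32);return cv2.convexHull(p)
def fill(img,cam,P,v,o):
    p=(hullpoly(cam,P)-o+.5)*S-.5
    cv2.fillConvexPoly(img,np.round(p*16).astype(np.int32),v,lineType=cv2.LINE_8,shift=4)
def circ(x,y,z,r): return [(x+r*np.cos(a),y+r*np.sin(a),z) for a in np.linspace(0,2*np.pi,40)]
def box(x,y,w,lx,ly,z0,z1):
    c,s=np.cos(w),np.sin(w)
    return [(x+c*a*lx-s*b*ly,y+s*a*lx+c*b*ly,z) for a in(-1,1) for b in(-1,1) for z in(z0,z1)]
def render(kind,cam,p,roi,lev):
    x0,y0,x1,y1=roi;o=np.array([x0,y0],np.float32);x,y,w=p
    im=np.full(((y1-y0)*S,(x1-x0)*S),lev[0],np.float32)
    if kind=="key":
        fill(im,cam,circ(x,y,0,.034)+circ(x,y,.062,.027),lev[1],o)
        fill(im,cam,circ(x,y,.062,.021)+circ(x,y,.067,.021),lev[2],o)
        fill(im,cam,box(x,y,w,.025,.008,.080,.110),lev[1],o)
    else:
        fill(im,cam,box(x,y,w,.0225,.0225,.064,.072),lev[2],o)
        for a,b in((.015,.00525),(.00525,.015)): fill(im,cam,box(x,y,w,a,b,.072,.072),lev[1],o)
    return cv2.GaussianBlur(cv2.resize(im,(x1-x0,y1-y0),interpolation=cv2.INTER_AREA),(0,0),.7)
def fit(kind,cam,img,p0,roi,lev,wmask=None):
    x0,y0,x1,y1=roi;g=img[y0:y1,x0:x1].mean(2).astype(np.float32)
    def cost(q):
        r=render(kind,cam,[q[0]/100,q[1]/100,q[2]],roi,lev);return np.mean(np.minimum(np.abs(r-g),90)) 
    best=None
    for dw in np.linspace(-.5,.5,5):
        s=np.array([p0[0]*100,p0[1]*100,p0[2]+dw])
        r=minimize(cost,s,method="Nelder-Mead",options=dict(initial_simplex=s+np.array([[0,0,0],[.6,0,0],[0,.6,0],[0,0,.25]]),xatol=.003,fatol=.002))
        if best is None or r.fun<best.fun: best=r
    return [best.x[0]/100,best.x[1]/100,best.x[2]],best.fun
E
python3 - <<'E'
from fit import *
a=cv2.imread("pics/top0.png");s=cv2.imread("pics/scene0.png");b=snapshot("scene");cv2.imwrite("pics/scene1.png",b)
g=a.mean(2);print("levels rest",g[212,245],"flange",g[205,236],"bg",g[225,250],"block",g[187,372],"cross",g[194,366],"pot",g[181,366], "scene",s.mean(2)[250,248],s.mean(2)[262,250])
print("key top",fit("key","top",a,[.517,.124,-.7],(215,185,258,225),[190,25,170]))
print("key scene",fit("key","scene",s,[.517,.124,-.7],(230,232,262,275),[190,25,170]))
print("sock top",fit("sock","top",a,[.5287,-.2125,.2],(354,183,379,207),[90,60,190]))
print(proj("scene",[.5287,-.2125,.072]))
print(read_state()["tcp_pos"],read_state()["clock"])
# black box
print(tri(ray("top",(200/640,270/400)),ray("scene",(205/640,262/400))))
E
```

```text
levels rest 17.0 flange 135.33333333333334 bg 175.0 block 163.66666666666666 cross 50.333333333333336 pot 93.66666666666667 scene 163.33333333333334 12.0Traceback (most recent call last):
  File "<stdin>", line 4, in <module>
  File "fit.py", line 31, in fit
    r=minimize(cost,s,method="Nelder-Mead",options=dict(initial_simplex=s+np.array([[0,0,0],[.6,0,0],[0,.6,0],[0,0,.25]]),xatol=.003,fatol=.002))
    res = _minimize_neldermead(fun, x0, args, callback, bounds=bounds,
                               **options)
    fxcc = func(xcc)
    fx = function(np.copy(x), *(wrapper_args + args))
  File "fit.py", line 27, in cost
    r=render(kind,cam,[q[0]/100,q[1]/100,q[2]],roi,lev);return np.mean(np.minimum(np.abs(r-g),90))
  File "fit.py", line 18, in render
    fill(im,cam,circ(x,y,.062,.021)+circ(x,y,.067,.021),lev[2],o)
    ~~~~^^^^^^^^^^^^^^^^^^^^^^^^^^^^^^^^^^^^^^^^^^^^^^^^^^^^^^^^^
  File "fit.py", line 7, in fill
    p=(hullpoly(cam,P)-o+.5)*S-.5
       ~~~~~~~~^^^^^^^
  File "fit.py", line 5, in hullpoly
    p=np.array([proj(cam,x) for x in P],np.float32);return cv2.convexHull(p)
                ~~~~^^^^^^^
  File "h.py", line 14, in proj
    m=camera_model(cam);p=np.array(m["camera_matrix"])@(np.array(m["R"])@np.array(X)+np.array(m["t"]));return p[:2]/p[2]
ValueError: time passes only in moves, steps and waits
```

```bash
sed -i 's/^import numpy as np, cv2/import numpy as np, cv2, functools\ncamera_model=functools.cache(camera_model)/' h.py
cat > f1.py <<'E'
from fit import *
a=cv2.imread("pics/top0.png");s=cv2.imread("pics/scene0.png")
print("key top",fit("key","top",a,[.517,.124,-.7],(215,185,258,225),[175,20,140]))
print("key scene",fit("key","scene",s,[.517,.124,-.7],(230,232,262,275),[175,15,163]))
print("sock top",fit("sock","top",a,[.5287,-.2125,.2],(354,183,379,207),[93,50,164]))
print(proj("scene",[.5287,-.2125,.072]))
print(tri(ray("top",(200/640,270/400)),ray("scene",(205/640,262/400))))
E
python3 f1.py
```

```text
key top ([np.float64(0.5114520460060108), np.float64(0.12248609456508948), np.float64(-0.7741584521016689)], np.float64(18.82463264465332))
key scene ([np.float64(0.5156757663202595), np.float64(0.12384307414796987), np.float64(-0.6750801443902597)], np.float64(33.18804931640625))
sock top ([np.float64(0.5282288057358763), np.float64(-0.21350240090295727), np.float64(0.21035897331826464)], np.float64(12.414286613464355))
[332.51826513 199.73242975]
(array([0.37666671, 0.20765641, 0.22703742]), [np.float64(0.05784782077162919), np.float64(0.05784782077162926)])
```

Emit:
send_rows --increments '[[[0.6,1,0,0,0,0],[0.6,1,0,0,0,0],[0.6,1,0,0,0,0],[0.6,1,0,0,0,0],[0.6,1,0,0,0,0],[0.6,1,0,0,0,0]]]'

```text
clock: 2.6
tcp_pos: [0.3501, -0.3526, 0.2316]
eef_rot: [[-0.968, -0.253, 0.001], [-0.253, 0.968, -0.0], [-0.001, -0.001, -1.0]]
contact_force: [-0.2, -0.1, -0.3]
opening: 0.003
grip_force: 0.0
```

Emit:
send_rows --increments '[[[0.8,1,0,0,0,0],[0.8,1,0,0,0,0],[0.8,1,0,0,0,0],[0.8,1,0,0,0,0],[0.8,1,0,0,0,0],[0.8,1,0,0,0,0]]]'

```text
clock: 3.1
tcp_pos: [0.4716, -0.2023, 0.231]
eef_rot: [[-0.968, -0.252, 0.0], [-0.252, 0.968, -0.0], [-0.0, -0.0, -1.0]]
contact_force: [-0.5, -0.7, 0.1]
opening: 0.001
grip_force: 0.0
```

Emit:
send_rows --increments '[[[0.53,1,0,0,0,0],[0.53,1,0,0,0,0],[0.53,1,0,0,0,0],[0.53,1,0,0,0,0],[0.53,1,0,0,0,0]]]'

```text
clock: 3.52
tcp_pos: [0.5514, -0.051, 0.2308]
eef_rot: [[-0.968, -0.252, 0.0], [-0.252, 0.968, -0.0], [-0.0, -0.0, -1.0]]
contact_force: [0.9, -0.7, -0.3]
opening: 0.002
grip_force: 0.0
```

Emit:
send_rows --increments '[[[0,0.19,-0.3,0,0,0],[0,0.19,-0.3,0,0,0],[0,0.19,-0.3,0,0,0],[0,0.19,-0.3,0,0,0]]]'

```text
clock: 3.85
tcp_pos: [0.5484, -0.0265, 0.1862]
eef_rot: [[-0.968, -0.25, -0.001], [-0.25, 0.968, -0.001], [0.002, -0.001, -1.0]]
contact_force: [0.7, 0.2, 0.1]
opening: 0.0
grip_force: 0.0
```

Run:
```python
from h import *
a=snapshot("top");s=snapshot("scene");cv2.imwrite("pics/top2.png",a);cv2.imwrite("pics/scene2.png",s)
o=np.zeros((600,800,3),np.uint8)
o[:,:400]=cv2.resize(a[150:240,260:320],(400,600),interpolation=cv2.INTER_CUBIC)
o[:,400:]=cv2.resize(s[150:255,240:310],(400,600),interpolation=cv2.INTER_CUBIC)
cv2.imwrite("pics/c3.png",o);S=read_state();print(S["tcp_pos"],S["clock"],S["contact_force"])
print(proj("top",S["tcp_pos"]),proj("scene",S["tcp_pos"]))
```

```text
[ 0.54913894 -0.0264071   0.18758166] 3.95 [-0.27524624  0.13563958 -0.51738693]
[285.78007635 178.6023184 ] [278.36258593 194.48129407]
```

View pics/c3.png

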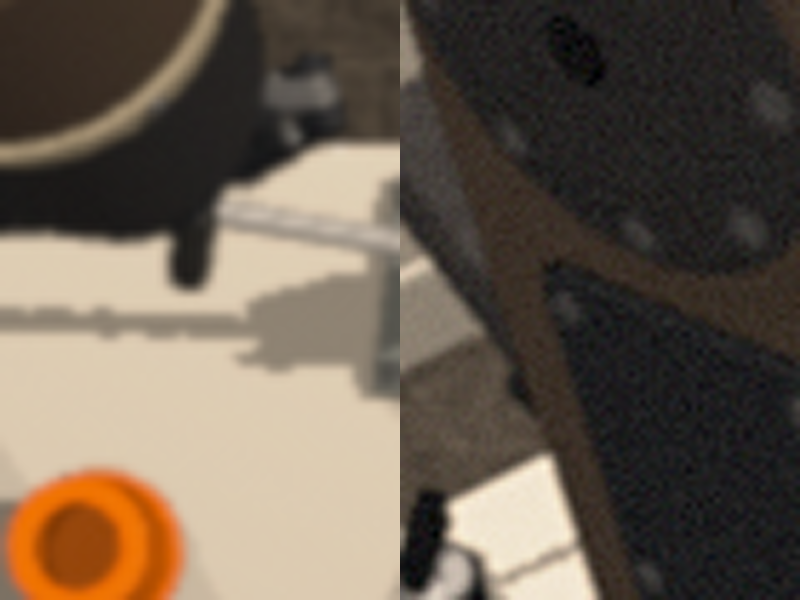

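The top view shows the hand over the lever. The bar's near end sticks out at about (288,191) and the rod is at (310,183), as expected. Next I press the lever.

Emit:
send_rows --increments '[[[0,0.01,-0.15,0,0,0],[0,0.01,-0.3,0,0,0],[0,0.01,-0.4,0,0,0],[0,0.01,-0.5,0,0,0],[0,0.01,-0.5,0,0,0]]]'

```text
clock: 4.37
tcp_pos: [0.549, -0.0243, 0.111]
eef_rot: [[-0.968, -0.249, 0.001], [-0.249, 0.968, 0.0], [-0.001, -0.0, -1.0]]
contact_force: [-0.2, 1.0, 5.1]
opening: -0.001
grip_force: 2.1
```

Emit:
send_rows --increments '[[[0,0,-0.15,0,0,0],[0,0,-0.22,0,0,0],[0,0,-0.24,0,0,0],[0,0,-0.24,0,0,0],[0,0,-0.24,0,0,0]]]'

```text
clock: 4.78
tcp_pos: [0.5496, -0.0247, 0.0772]
eef_rot: [[-0.968, -0.25, 0.002], [-0.25, 0.968, -0.001], [-0.002, -0.001, -1.0]]
contact_force: [-0.3, -2.6, 7.9]
opening: 0.0
grip_force: 3.7
```

Emit:
send_rows --increments '[[[0,0,0.25,0,0,0],[0,0,0.5,0,0,0],[0,0,0.72,0,0,0],[0,0,0.72,0,0,0],[0,0,0.72,0,0,0],[0,0,0.72,0,0,0],[0,0,0.5,0,0,0],[0,0,0.25,0,0,0],[0,0,0,0,0,0],[0,0,0,0,0,0],[0,0,-0.01,0,0,0],[0,0,-0.01,0,0,0]]]'

```text
clock: 5.78
tcp_pos: [0.549, -0.0236, 0.0733]
eef_rot: [[-0.968, -0.251, -0.0], [-0.251, 0.968, -0.001], [0.0, -0.001, -1.0]]
contact_force: [1.1, 1.5, 6.5]
opening: 0.003
grip_force: 3.2
```

Emit:
send_rows --increments '[[[0,0,0.25,0,0,0],[0,0,0.5,0,0,0],[0,0,0.72,0,0,0],[0,0,0.72,0,0,0],[0,0,0.72,0,0,0],[0,0,0.72,0,0,0],[0,0,0.5,0,0,0],[0,0,0.25,0,0,0],[0,0,0,0,0,0],[0,0,0,0,0,0],[0,0,0,0,0,0],[0,0,0,0,0,0]]]'

```text
clock: 6.78
tcp_pos: [0.549, -0.0234, 0.0729]
eef_rot: [[-0.968, -0.251, 0.0], [-0.251, 0.968, -0.0], [0.0, -0.0, -1.0]]
contact_force: [0.9, 1.9, 6.3]
opening: -0.002
grip_force: 3.2
```

Emit:
send_rows --increments '[[[0,0,0.25,0,0,0],[0,0,0.5,0,0,0],[0,0,0.72,0,0,0],[0,0,0.72,0,0,0],[0,0,0.72,0,0,0],[0,0,0.72,0,0,0],[0,0,0.5,0,0,0],[0,0,0.25,0,0,0],[0,0,0,0,0,0],[0,0,0,0,0,0],[0,0,-0.01,0,0,0],[0,0,-0.01,0,0,0]]]'

```text
clock: 7.78
tcp_pos: [0.5489, -0.0236, 0.0718]
eef_rot: [[-0.968, -0.251, -0.0], [-0.251, 0.968, -0.001], [0.0, -0.001, -1.0]]
contact_force: [-1.0, 2.0, 13.4]
opening: -0.005
grip_force: 6.9
```

Emit:
send_rows --increments '[[[0,0,0.25,0,0,0],[0,0,0.5,0,0,0],[0,0,0.8,0,0,0],[0,0,0.9,0,0,0],[0,0,1,0,0,0],[0,0,1,0,0,0]]]' --fingers 0

```text
clock: 8.28
tcp_pos: [0.5489, -0.0236, 0.2236]
eef_rot: [[-0.968, -0.25, 0.002], [-0.25, 0.968, -0.0], [-0.001, -0.001, -1.0]]
contact_force: [0.0, 0.1, -0.3]
opening: 0.848
grip_force: 0.0
```

Emit:
send_rows --increments '[[[-0.24,0.98,0,0,0,-0.31],[-0.24,0.98,0,0,0,-0.31],[-0.24,0.98,0,0,0,-0.31],[-0.24,0.98,0,0,0,-0.31],[-0.24,0.98,0,0,0,-0.31],[-0.24,0.98,0,0,0,-0.31],[-0.24,0.98,0,0,0,-0.31],[-0.24,0.98,0,0,0,-0.31],[-0.24,0.98,0,0,0,-0.31],[-0.24,0.98,0,0,0,-0.31]]]'

```text
clock: 9.12
tcp_pos: [0.5111, 0.123, 0.2195]
eef_rot: [[-0.75, 0.661, -0.004], [0.661, 0.75, -0.002], [0.002, -0.005, -1.0]]
contact_force: [-0.1, 0.1, -0.0]
opening: 0.997
grip_force: 0.0
```

Run:
```python
from fit import *
a=snapshot("top");s=snapshot("scene");cv2.imwrite("pics/top4.png",a);cv2.imwrite("pics/scene4.png",s)
o=np.zeros((600,800,3),np.uint8)
a0=cv2.imread("pics/top0.png");s0=cv2.imread("pics/scene0.png")
def ov(img,cam,roi,p):
    x0,y0,x1,y1=roi;k=cv2.resize(img[y0:y1,x0:x1],None,fx=7,fy=7,interpolation=cv2.INTER_CUBIC)
    x,y,w=p
    for P in(circ(x,y,.067,.021),circ(x,y,.062,.027),box(x,y,w,.025,.008,.110,.110)):
        q=hullpoly(cam,P);cv2.polylines(k,[np.round((q-[x0,y0]+.5)*7).astype(np.int32)],True,(0,0,255) if len(P)>9 else (0,255,0))
    return k
p=[.5135,.1232,-.72]
k=ov(a0,"top",(210,180,265,222),p);o[:k.shape[0],:k.shape[1]]=k
k=ov(s0,"scene",(225,230,275,272),p);o[300:300+k.shape[0],:k.shape[1]]=k
k=cv2.resize(a[150:250,170:300],(390,300));o[:300,400:790]=k
k=cv2.resize(s[200:300,190:320],(390,300));o[300:,400:790]=k
cv2.imwrite("pics/c4.png",o);S=read_state();print(S["tcp_pos"],S["eef_rot"],S["joints"])
```

```text
[0.51152101 0.12303096 0.22028849] [[-0.75205875  0.65908864 -0.00313191]
 [ 0.65909504  0.7520575  -0.00180171]
 [ 0.00116789 -0.00341922 -0.99999347]] [ 6.08961388e-01  1.23525427e-01 -3.27720451e-01 -3.47943348e-04
 -1.12315002e+00 -2.89921997e+00]
```

View pics/c4.png

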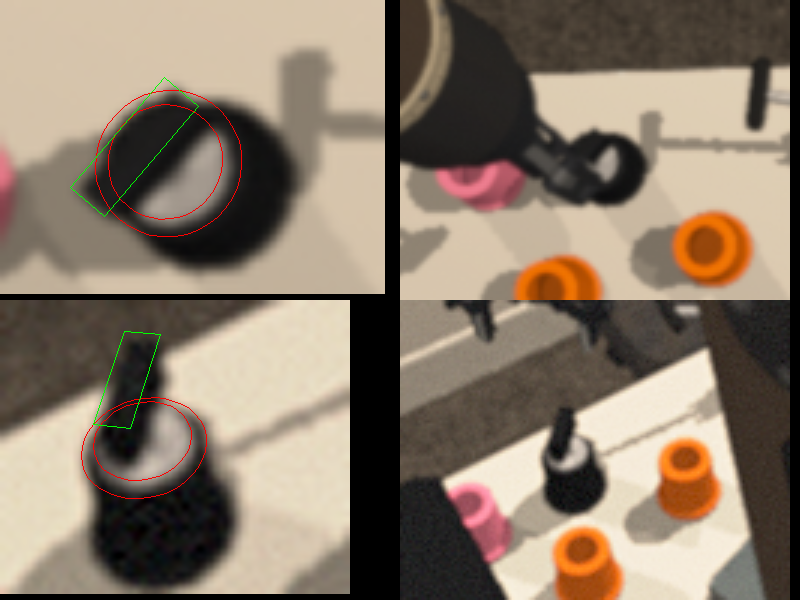

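Overlay: the model outline sits within about 1 px (2–3 mm) of the flange at (232,203) and the bar in both views, and the fingers straddle the bar crosswise. It is the black rest, not the pink or orange ones. Descending to grasp.

Emit:
send_rows --increments '[[[0,0,-0.25,0,0,0],[0,0,-0.5,0,0,0],[0,0,-0.7,0,0,0],[0,0,-0.85,0,0,0],[0,0,-0.94,0,0,0],[0,0,-0.94,0,0,0],[0,0,-0.94,0,0,0]]]' --fingers 0

```text
clock: 9.8
tcp_pos: [0.5117, 0.1229, 0.0803]
eef_rot: [[-0.752, 0.66, -0.002], [0.66, 0.752, -0.002], [0.001, -0.003, -1.0]]
contact_force: [0.6, 0.9, 0.4]
opening: 0.999
grip_force: 0.0
```

Emit:
send_rows --increments '[[[0,0,0,0,0,0],[0,0,0,0,0,0],[0,0,0,0,0,0],[0,0,0,0,0,0],[0,0,0,0,0,0],[0,0,0,0,0,0],[0,0,0,0,0,0],[0,0,0,0,0,0],[0,0,0,0,0,0]]]' --fingers 1 --newtons 40

```text
clock: 10.55
tcp_pos: [0.5125, 0.1236, 0.0818]
eef_rot: [[-0.751, 0.66, 0.001], [0.66, 0.751, 0.0], [-0.0, 0.001, -1.0]]
contact_force: [-2.1, -0.4, 5.8]
opening: 0.182
grip_force: 41.9
```

Emit:
send_rows --increments '[[[0,0,0.1,0,0,0],[0,0,0.2,0,0,0],[0,0,0.35,0,0,0],[0,0,0.5,0,0,0],[0,0,0.7,0,0,0],[0,0,0.85,0,0,0],[0,0,0.9,0,0,0],[0,0,0.9,0,0,0]]]' --newtons 60

```text
clock: 11.22
tcp_pos: [0.5131, 0.124, 0.2182]
eef_rot: [[-0.751, 0.66, 0.003], [0.66, 0.751, 0.002], [-0.001, 0.004, -1.0]]
contact_force: [-0.8, 0.3, -2.0]
opening: 0.178
grip_force: 59.7
```

Emit:
send_rows --increments '[[[0,0,0,0,0,0.3],[0,0,0,0,0,0.3],[0,0,0,0,0,0.3],[0,0,0,0,0,0.3],[0,0,0,0,0,0.3],[0,0,0,0,0,0.3],[0,0,0,0,0,0.3],[0,0,0,0,0,0.3],[0,0,0,0,0,0.3],[0,0,0,0,0,0.3]]]'

```text
clock: 12.05
tcp_pos: [0.5116, 0.1232, 0.2147]
eef_rot: [[-0.976, -0.217, -0.002], [-0.217, 0.976, -0.001], [0.002, -0.001, -1.0]]
contact_force: [0.1, -0.4, -0.9]
opening: 0.172
grip_force: 59.6
```

Run:
```python
from fit import *
a=snapshot("top");s=snapshot("scene");cv2.imwrite("pics/top5.png",a);cv2.imwrite("pics/scene5.png",s)
S=read_state();T=S["tcp_pos"];print(T,S["eef_rot"],S["joints"],S["contact_force"],S["opening"])
k=[int(v) for v in proj("scene",T)];print(k,proj("top",T))
o=np.zeros((600,800,3),np.uint8)
o[:480,:400]=cv2.resize(s[k[1]-40:k[1]+56,k[0]-40:k[0]+40],(400,480),interpolation=cv2.INTER_CUBIC)
k=[int(v) for v in proj("top",T)]
o[:480,400:]=cv2.resize(a[k[1]-36:k[1]+60,k[0]-40:k[0]+40],(400,480),interpolation=cv2.INTER_CUBIC)
cv2.imwrite("pics/c5.png",o)
p=np.array(proj("scene",[.5287,-.2125,.072]));print(p)
```

```text
[0.51191073 0.12327173 0.21537348] [[-9.76141585e-01 -2.17130974e-01 -1.32125674e-03]
 [-2.17130251e-01  9.76142411e-01 -6.69423076e-04]
 [ 1.43508722e-03 -3.66566895e-04 -9.99998903e-01]] [ 6.08990925e-01  1.26793425e-01 -3.35720388e-01 -2.30836083e-04
 -1.10974919e+00 -1.96081029e+00] [ 0.49139706 -0.13416292 -1.18187435] 0.1750474101129683
[237, 217] [216.05629454 195.09001731]
[332.51826513 199.73242975]
```

View pics/c5.png

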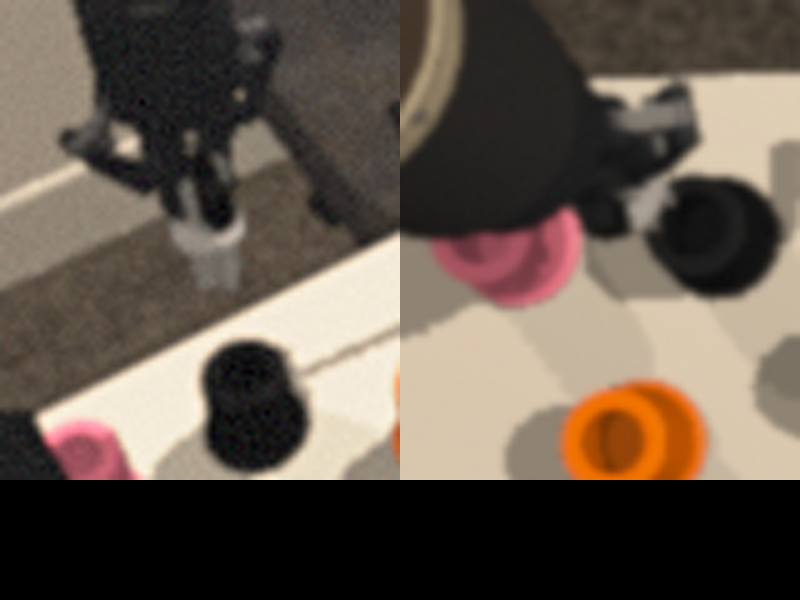

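Scene crop: the key hangs upright in the gripper (flange about (239,224), stem below), and the black rest is empty at (247,242). Next I measure the key's offset in the hand and check whether the socket is visible in the scene view.

Run:
```python
from fit import *
s=cv2.imread("pics/scene5.png");a=cv2.imread("pics/top5.png");g=s.mean(2).astype(np.float32)
T=np.array([.5119,.1233,.2154]);tx=np.array([-.9761,-.2171,0]);ty=np.array([-.2171,.9761,0])
w=np.arctan2(tx[1],tx[0])
roi=(222,214,256,240);x0,y0,x1,y1=roi;G=g[y0:y1,x0:x1]
print("bg",np.median(G))
def rend(d,e,zo):
    o=np.array([x0,y0],np.float32);c=T+tx*d+ty*e;z=zo
    im=np.full(((y1-y0)*S,(x1-x0)*S),np.nan,np.float32);im[:]=85
    for A,B in((.0135,.004),(.004,.0135)): fill(im,"scene",box(c[0],c[1],w,A,B,z-.045,z),140,o)
    fill(im,"scene",circ(c[0],c[1],z,.021)+circ(c[0],c[1],z+.005,.021),165,o)
    return cv2.GaussianBlur(cv2.resize(im,(x1-x0,y1-y0),interpolation=cv2.INTER_AREA),(0,0),.7)
W=np.ones_like(G);W[:224-y0]=0   # ignore above flange (fingers)
def cost(q): return np.sum(W*np.minimum(np.abs(rend(q[0]/100,0,q[1]/100)-G),60))/W.sum()
r=minimize(cost,[0,19.6],method="Nelder-Mead",options=dict(initial_simplex=np.array([[0,19.6],[.6,19.6],[0,20.2]])))
print("offset along tool x cm, key z cm",r.x,r.fun)
for d in(-.8,-.4,0,.4,.8):print(d,cost([d,r.x[1]]).round(2),end=' ')
m=(G>118)&(W>0);print("\nlight cols",[ (y+y0,np.nonzero(m[y])[0].min()+x0,np.nonzero(m[y])[0].max()+x0) for y in range(10,G.shape[0]) if m[y].any()])
for d in(0,.005):print(proj("scene",T+tx*d-[0,0,.0195]),proj("scene",T+tx*d-[0,0,.0645]))
print("sock scene",fit("sock","scene",s,[.5283,-.2130,.2],(318,188,347,212),[93,50,164]))
print("sock top5",fit("sock","top",a,[.5283,-.2130,.2],(354,183,379,207),[93,50,164]))
cv2.imwrite("pics/c6.png",cv2.resize(s[175:225,295:365],(784,560),interpolation=cv2.INTER_CUBIC))
```

```text
bg 80.0
offset along tool x cm, key z cm [ 0.06880188 22.09112244] 14.04932689666748
-0.8 14.4 -0.4 14.29 0 14.09 0.4 14.36 0.8 15.1 
light cols [(224, np.int64(232), np.int64(245)), (225, np.int64(232), np.int64(244)), (226, np.int64(233), np.int64(243)), (227, np.int64(235), np.int64(239)), (234, np.int64(254), np.int64(255)), (235, np.int64(252), np.int64(255)), (236, np.int64(250), np.int64(255)), (237, np.int64(248), np.int64(255)), (238, np.int64(246), np.int64(255)), (239, np.int64(244), np.int64(255))]
[238.16787261 222.10430925] [240.67975794 232.33118798]
[239.30155332 223.03856102] [241.78564974 233.25996737]
sock scene ([np.float64(0.44067037037036927), np.float64(-0.18196296296296255), np.float64(-0.2537037037037053)], np.float64(61.033058166503906))
sock top5 ([np.float64(0.5276199610280115), np.float64(-0.2134759288659637), np.float64(0.21304127349878854)], np.float64(13.865683555603027))
```

View pics/c6.png

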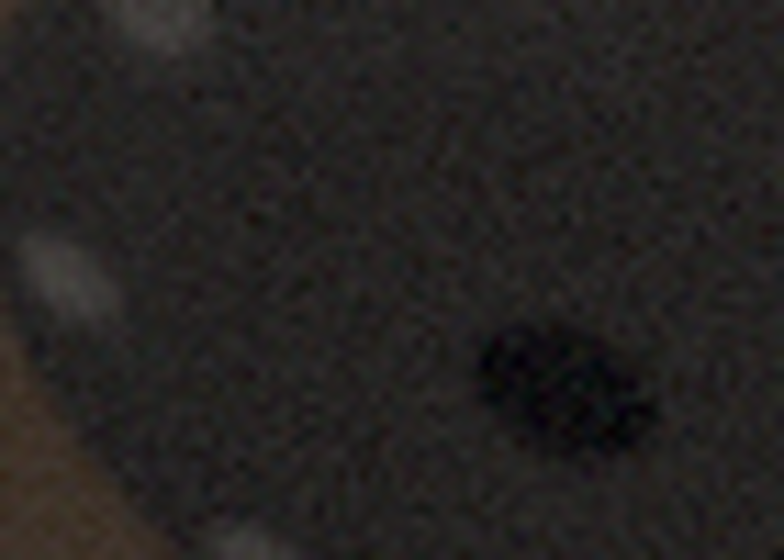

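The socket is hidden in the scene view, which shows only the arm. The top fits agree within 0.6 mm on the socket at (0.528,-0.213) with yaw 0.212. Carrying the key high over the lever to it.

Emit:
send_rows --increments '[[[0,0,0.25,0,0,0],[0,0,0.4,0,0,0],[0,0,0.4,0,0,0],[0,-0.3,0.4,0,0,0],[0,-0.55,0.4,0,0,0],[0.05,-0.8,0.4,0,0,0],[0.05,-1,0.4,0,0,0],[0.05,-1,0.4,0,0,0]]]'

```text
clock: 12.82
tcp_pos: [0.5192, -0.0305, 0.2757]
eef_rot: [[-0.977, -0.215, -0.001], [-0.215, 0.977, -0.001], [0.001, -0.001, -1.0]]
contact_force: [-0.2, 0.7, -1.4]
opening: 0.169
grip_force: 59.7
```

Emit:
send_rows --increments '[[[0.02,-0.25,0,0,0,0],[0.04,-0.5,0,0,0,0],[0.06,-0.75,0,0,0,0],[0.06,-1,0,0,0,0],[0.06,-1,0,0,0,0],[0.06,-1,0,0,0,0]]]'

```text
clock: 13.32
tcp_pos: [0.5283, -0.1782, 0.2752]
eef_rot: [[-0.977, -0.215, -0.001], [-0.215, 0.977, 0.0], [0.001, 0.001, -1.0]]
contact_force: [-0.7, 1.1, -1.9]
opening: 0.175
grip_force: 59.9
```

```bash
cat > d.py <<'E'
from h import *
S=read_state();T=np.array(S["tcp_pos"]);R=np.array(S["eef_rot"])
print(T,"yaw",np.arctan2(-R[1,0],-R[0,0]),"clock",S["clock"],S["contact_force"],S["moment"],S["opening"],S["joints"])
G=np.array([.528,-.2132,0])-R[:,0]*.001
print("shift units to socket xy",(G-T)[:2]/.15, "turn units",(.2117-np.arctan2(-R[1,0],-R[0,0]))/np.pi)
E
python3 d.py
```

```text
[ 0.5282711  -0.17818921  0.27519989] yaw 0.2163534269616189 clock 13.3167 [-0.70546988  1.13256194 -1.89013737] [ 0.09781539  0.01847631 -0.04529115] 0.1754636634584464 [ 2.56883921e-02  1.40195764e-01 -1.80061704e-01 -2.83881475e-04
 -1.25203011e+00 -1.38004251e+00]
shift units to socket xy [ 0.00470392 -0.23197417] turn units -0.0014812318065174986
```

Emit:
send_rows --increments '[[[0.005,-0.23,0,0,0,0],[0.005,-0.23,-0.2,0,0,0],[0.005,-0.23,-0.45,0,0,0],[0.005,-0.23,-0.65,0,0,0],[0.005,-0.23,-0.77,0,0,0],[0.005,-0.23,-0.77,0,0,0],[0.005,-0.23,-0.77,0,0,0]]]'

```text
clock: 13.9
tcp_pos: [0.5294, -0.2102, 0.1603]
eef_rot: [[-0.975, -0.22, -0.002], [-0.22, 0.975, -0.0], [0.002, 0.0, -1.0]]
contact_force: [0.1, -0.1, -0.4]
opening: 0.174
grip_force: 59.8
```

```bash
python3 d.py
python3 - <<'E'
from h import *
a=snapshot("top");s=snapshot("scene");o=np.zeros((600,800,3),np.uint8)
cv2.imwrite("pics/top7.png",a)
o[:560,:400]=cv2.resize(a[165:221,346:386],(400,560),interpolation=cv2.INTER_CUBIC)
o[:560,400:]=cv2.resize(s[160:230,305:355],(400,560),interpolation=cv2.INTER_CUBIC)
cv2.imwrite("pics/c7.png",o)
E
```

```text
[ 0.52937287 -0.21019354  0.16034254] yaw 0.22202574608217435 clock 13.9 [ 0.06363404 -0.08234808 -0.39129915] [-0.01647768 -0.09826188 -0.06664717] 0.17410650922937718 [-3.43803643e-02  2.44871393e-01 -3.21738925e-01  2.31129033e-04
 -1.00615904e+00 -1.31451439e+00]
shift units to socket xy [-0.00264948 -0.01857501] turn units -0.0032867870601796393
```

View pics/c7.png

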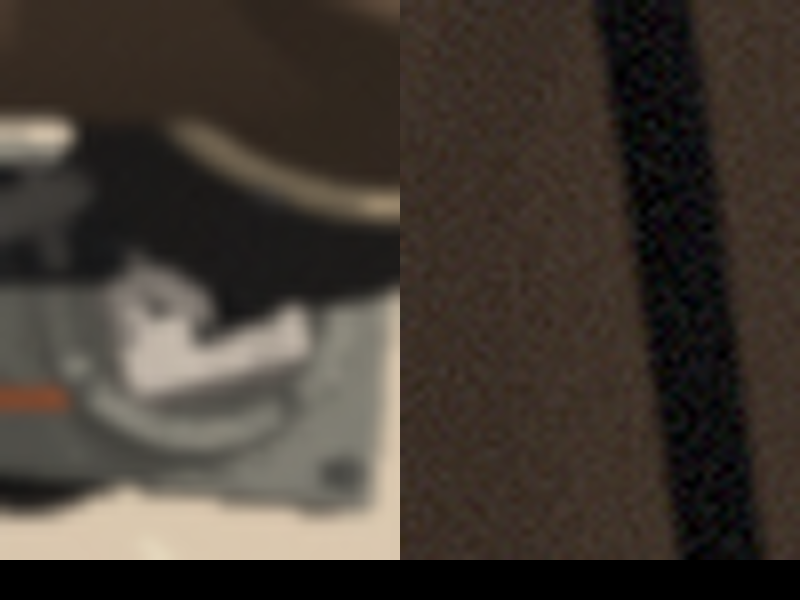

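Top view: the stem tip is over the block at about (363,194), and the near corner of the block shows at (362,203). The scene view is blocked by the arm. I'll correct the last 3 mm and lower by feel.

Emit:
send_rows --increments '[[[-0.003,-0.018,0,0,0,-0.003],[-0.003,-0.018,-0.1,0,0,-0.003],[-0.003,-0.018,-0.12,0,0,-0.003],[-0.003,-0.018,-0.14,0,0,-0.003],[-0.003,-0.018,-0.16,0,0,-0.003],[-0.003,-0.018,-0.18,0,0,-0.003],[-0.003,-0.018,-0.19,0,0,-0.003]]]'

```text
clock: 14.58
tcp_pos: [0.5297, -0.2135, 0.1338]
eef_rot: [[-0.978, -0.211, 0.001], [-0.211, 0.978, -0.0], [-0.001, -0.0, -1.0]]
contact_force: [-4.5, 6.6, 14.6]
opening: 0.182
grip_force: 62.0
```

Emit:
send_rows --increments '[[[-0.005,0.007,0.01,0,0,0],[-0.01,0.014,0.01,0,0,0],[-0.01,0.014,0,0,0,0],[-0.01,0.014,-0.01,0,0,0],[-0.01,0.014,-0.02,0,0,0]]]'

```text
clock: 15.0
tcp_pos: [0.5276, -0.2117, 0.129]
eef_rot: [[-0.978, -0.21, -0.0], [-0.21, 0.978, -0.0], [0.0, -0.0, -1.0]]
contact_force: [0.4, 0.2, -2.1]
opening: 0.174
grip_force: 59.9
```

```bash
python3 d.py
```

```text
[ 0.52755312 -0.2116893   0.129043  ] yaw 0.21189197632777593 clock 15.0 [ 0.42130502  0.18023229 -2.09945822] [-0.02837416 -0.02026681 -0.0290483 ] 0.1737651845944298 [-3.73986212e-02  2.73402176e-01 -3.63537601e-01  5.37046357e-05
 -9.33967070e-01 -1.32153767e+00]
shift units to socket xy [ 0.00949678 -0.00866926] turn units -6.11079630443377e-05
```

The side force is gone and the stem is entering. Continuing down.

Emit:
send_rows --increments '[[[0,0,-0.02,0,0,0],[0,0,-0.04,0,0,0],[0,0,-0.06,0,0,0],[0,0,-0.08,0,0,0]]]'

```text
clock: 15.33
tcp_pos: [0.5275, -0.2116, 0.1168]
eef_rot: [[-0.978, -0.21, -0.0], [-0.21, 0.978, 0.0], [0.0, 0.0, -1.0]]
contact_force: [-0.3, 0.7, -1.4]
opening: 0.176
grip_force: 59.9
```

Emit:
send_rows --increments '[[[0,0,-0.02,0,0,0],[0,0,-0.04,0,0,0],[0,0,-0.06,0,0,0],[0,0,-0.08,0,0,0],[0,0,-0.1,0,0,0],[0,0,-0.12,0,0,0]]]'

```text
clock: 15.83
tcp_pos: [0.5278, -0.2117, 0.0993]
eef_rot: [[-0.978, -0.211, 0.0], [-0.211, 0.978, -0.0], [-0.0, -0.0, -1.0]]
contact_force: [-1.5, 1.2, 3.7]
opening: 0.178
grip_force: 60.6
```

Emit:
send_rows --increments '[[[0,0,-0.01,0,0,0],[0,0,-0.02,0,0,0],[0,0,-0.03,0,0,0],[0,0,-0.04,0,0,0]]]' --newtons 80

```text
clock: 16.17
tcp_pos: [0.5278, -0.2117, 0.0937]
eef_rot: [[-0.978, -0.211, 0.001], [-0.211, 0.978, -0.0], [-0.001, -0.0, -1.0]]
contact_force: [-1.3, 0.9, 6.0]
opening: 0.168
grip_force: 82.7
```

Emit:
send_rows --increments '[[[0,0,-0.007,0,0,0],[0,0,-0.014,0,0,0],[0,0,-0.014,0,0,0]]]'

```text
clock: 16.42
tcp_pos: [0.5278, -0.2117, 0.0922]
eef_rot: [[-0.978, -0.211, 0.001], [-0.211, 0.978, -0.0], [-0.001, -0.001, -1.0]]
contact_force: [-3.0, 2.0, 9.2]
opening: 0.172
grip_force: 83.3
```

Emit:
send_rows --increments '[[[0,0,-0.007,0,0,0],[0,0,-0.014,0,0,0],[0,0,-0.014,0,0,0],[0,0,-0.014,0,0,0]]]'

```text
clock: 16.75
tcp_pos: [0.5279, -0.2118, 0.0921]
eef_rot: [[-0.977, -0.211, 0.002], [-0.211, 0.977, -0.001], [-0.001, -0.001, -1.0]]
contact_force: [-9.4, 5.9, 28.1]
opening: 0.174
grip_force: 86.0
```

Emit:
send_rows --increments '[[[0,0,0.006,0,0,0],[0,0,0.006,0,0,0],[0,0,0.006,0,0,0],[0,0,0.006,0,0,0],[0,0,0.006,0,0,0],[0,0,0.006,0,0,0]]]'

```text
clock: 17.25
tcp_pos: [0.5278, -0.2117, 0.0922]
eef_rot: [[-0.977, -0.211, 0.001], [-0.211, 0.977, -0.001], [-0.001, -0.001, -1.0]]
contact_force: [-6.3, 5.0, 20.6]
opening: 0.172
grip_force: 84.7
```

```bash
python3 d.py
python3 - <<'E'
from h import *
a=snapshot("top")
cv2.imwrite("pics/c8.png",cv2.resize(a[160:225,270:400],(800,400),interpolation=cv2.INTER_CUBIC))
E
```

```text
[ 0.52784511 -0.21174019  0.09215022] yaw 0.21267828954729107 clock 17.25 [-6.28207302  5.01818082 20.61591276] [ 1.7225899   2.60169936 -0.02161277] 0.1716555921260409 [-3.70961852e-02  3.14468777e-01 -4.05157267e-01  7.77538658e-04
 -8.49821671e-01 -1.32153525e+00]
shift units to socket xy [ 0.00754903 -0.00832485] turn units -0.0003113992344530116
```

View pics/c8.png

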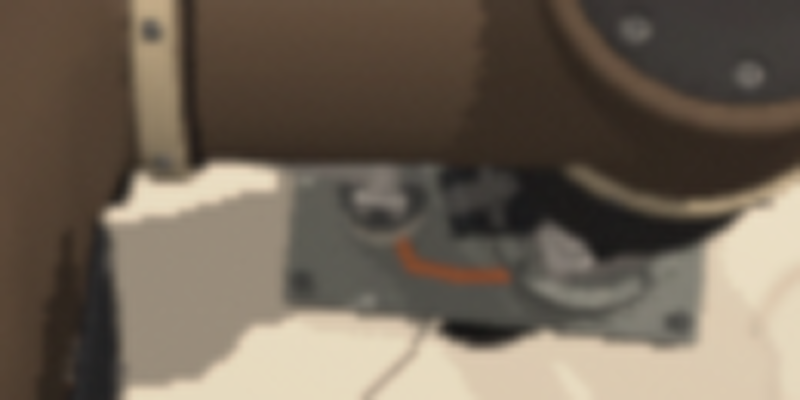

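The top view shows the hand over the socket at about (360,200), with only a corner of the block visible. The rise in spring force and the hard stop at TCP z = 0.092 match the flange being home. Handing in.

```bash
python3 -c "
from workcell import *
print(sign_off())"
```

```text
the job is handed in; nothing more can be done
None
```

I handed the job in with four full greaser strokes done and the key meshed, pressed home against the ejector spring (about 20 N) and still gripped; the socket and lever were out of camera view at the end, so that rests on force and height readings, and no verdict came back.

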